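Latch the drying box's sprung hatch

ROBOT

A 6-joint arm with a two-finger parallel gripper is mounted at the origin on the work surface. World frame = base frame: x ahead of the robot, y to its left, z up, the work surface at z = 0. Lengths are in m, angles in rad, forces in N, time in s.
With the tool pointing down it reaches from about 0.3 to 0.775 m from the base axis. Payload 14.6 kg.
Tool frame: the origin (TCP) lies on the centre line of the jaws, within the pads' length; the fingertips stand ctrl.tcp_to_tips ahead of it and the grasp point (between the pads) lies 2 mm behind it (ctrl.tcp_to_tips is the distance from the TCP to the fingertips, in m); z points along the fingers, y is the line along which they close (so a half turn about z gives the same grasp; the last joint's range is limited). The gripper opens to 94 mm and grips with 3 to 60 N. Pads are 16 mm wide; open, the fingers measure 119 mm over their backs; the gripper's body (75 mm by 177 mm) begins 78 mm behind the grasp point.
Start: joints at [-1.253, 0.3, 1.521, -0, 1.321, -0.067], TCP at [0.206, -0.51, 0.222] pointing down, gripper open.
Joint ranges: [-3.03, 3.03], [-0.79, 2.21], [0.23, 2.52], [-1.04, 4.18], [0, 3.07], [-2.55, 2.55]. Speed limits (rad/s): [2.22, 2.22, 2.57, 3.14, 3.14, 3.14].

INTERFACE

Orientations are given as [roll, pitch, yaw] about the fixed x, y, z axes, in that order (R = Rz(yaw) Ry(pitch) Rx(roll)).
In Python, from station import telemetry, viewer, hand_in, ctrl gives the robot as it stands.
- The arm moves only by the tool step_arm, never from a script. Its argument "plan" is a list of rows, each an object of numbers: "dx", "dy", "dz": the shift along the tool's x, y, z scaled (see below); "rx", "ry", "rz": the turn, a rotation vector about the tool's x, y, z scaled (see below); "claw": the closure, from 0 (fully open) to 1 (shut). In form: [{"dx": .., "dy": .., "dz": .., "rx": .., "ry": .., "rz": .., "claw": ..}, ...]. A call has 1 to 10 rows; each row shifts and turns the commanded pose from where the row before left it, along the tool's axes as they then stand; what a row does not reach is not made up. The controller multiplies each number of a shift by 0.1 m and each number of a turn by 90 degrees. A row lasts 1/10 s, in which the tool goes at most 50 mm and 8.59 degrees, less where a joint would pass 70% of its speed; a pose out of reach is approached as far as the arm can. A call with a number of a shift or a turn outside -1 to 1 is refused whole. A call with a gripper value outside its range is refused whole. The fingers move at their own pace and stop on an object; "grip_force" is the grip in N (left out, the last holds). Time passes only in rows, so rows that do not move let the fingers close. It gives the time, the measured TCP pose, the force, the opening and the grip force at its end, in the units of the state.
- telemetry.get_obs(): the state, without advancing time (a new reading comes with each control period).
- viewer.camera(name): name is "scene" or "top"; returns a dict with "img" (480x640x3 uint8, red, green, blue), "z_map" (480x640 float32, m along the optical axis (not along the pixel's ray), 0 where there is no reading), "fx", "fy", "cx", "cy" (pixels), "dist" ([k1, k2, p1, p2, k3] as OpenCV has them; the pictures are not rectified), "R" (3x3) and "t" (3): a world point X has camera coordinates R X + t. Camera axes: x right, y down, z forward; pixel columns grow to the right and rows downward; lengths in m; the calibration is good to about 2 mm. A picture is of the moment at which its call begins.
- hand_in(): hands the job in; it is judged then, once.
Trained networks look in a picture, given as the dict that the camera call returned (one of the last four; its "shot" number tells which), for a name from the list of things; names that differ only in an ending like _2 or _b are one class to them, and where a whole thing is asked for, a point or a joint stands for the part that bears it (a point fixed in the world has none). Each returns a list of dicts, best first, with "score" (0 to 1); they miss things now and then, are a little off and sometimes report something else, mostly with a low value. They report only what shows in the picture. A call takes as long as a camera call.
- viewer.recognise(target, picture): "rect" ([left, top, right, bottom] in pixels, round what is visible of it).
The state is a dict: "time_s": time; "qpos": joint angles; "joint_vel": joint speeds; "tau": joint torques, N m; "ee_pos": TCP position; "eef_rot": TCP orientation; "force": force on the tool from outside, world axes, zero at the start; "moment": the same for the moment, N m; "grip_width": finger opening in m; "grip_force": force on a finger pad.
Only numpy, scipy, OpenCV 4.12 (cv2) and the standard library are available. Lean on these libraries where they do the work, as an engineer would, in place of code of your own. Each camera call takes 0.05 s, during which the arm holds its last target. There are 200 camera calls.

TASK

Close the drying box on the bench: the knob on its hatch has been left half turned, so first turn it back so that the tongue underneath clears the frame, press the hatch down onto its foam seal, and while pressing turn the wing knob clockwise as far as it goes, so that the tongue holds the hatch shut by itself when you let go. Press only as hard as the seal needs and never push on the knob with more than about 20 N, and leave the things on and around it as they are.

Things in the scene. Friction and masses are not known exactly. Their poses are not given: they have to be found in the camera images.
- box: drying box for castings, grey sheet metal, fixed to the bench: 320 (x) by 360 (y) by 130 mm high. Origin at the centre of its underside; x points from its front (robot's side) to its back, y to its left, z up. Its top has an opening under the hatch. The round timer dial (34 mm wide, 16 mm high) on its top, 145 mm left of the wing knob, is fixed and no part of the job.
- hinge (a point): middle of the hatch's hinge line (along y), 90 mm behind the box's centre, 139 mm above the bench; fixed, axes as the box's
- hatch (a joint): angle (rad) of the hatch, a flat metal panel 213 (x) by 220 (y) by 8 mm, its underside level with the hinge line: 0 = level, positive = front edge up. A hinge spring holds it ajar at 0.13 to 0.25; it takes 3 to 5 N at the knob to bring it to level. Somewhere between +0.03 and -0.03 it meets the foam seal: this height varies, is not measured and must be felt.
- frame_edge (a point): front edge of the opening in the box's top, 25 mm in front of the knob's axis. A springy foam strip runs along it: 6 N per mm of knob travel. From first touch the knob must go about 1.3 mm further for the tongue to pass below the edge (9 to 15 N in all); 15 to 19 N at the knob clears it freely (a tool twisted against the hatch reads a few N more), over 21 N may harm the foam.
- knob (a joint): angle (rad) of the wing knob about the hatch's normal: 0 = open, tongue towards the box's right (-y), inside the opening; grows clockwise seen from above to the stop at 1.57 = shut, tongue to the box's front (-x), below the frame's edge. Stays where left, 0.06 N m of friction. Starts at 0.7 to 1.15; only below about 0.35 does the tongue come down past the edge.
- tongue_tip (a point): tip of the hidden tongue, a flat bar 14 mm wide, 5 mm thick, reaching 45 mm from the knob's axis; it lies 21.5 mm below the hatch's underside and turns with the knob
- knob_grip (a point): on the wing knob's axis, 23 mm above the hatch's top face, mid height of the wing; the axis is 165 mm in front of the hinge line, midway across. The wing: upright slab 12 mm thick (x), 60 mm long (y), top 40 mm above the hatch; below it a skirt disc 68 mm wide, 6 mm thick turns with it. Axes turn with the knob: -y to the end with the white pip, along the tongue; z away from the hatch.
- bar_wide: wider cast bar, 100 x 32 x 14 mm, lying beside the box at its left (loose bystander; origin at the centre of its underside); leave alone
- bar_thin: thin cast bar, 100 x 14 x 14 mm, lying beside the box at its right (loose bystander; origin at the centre of its underside); leave alone
- jar: closed jar, 42 mm wide, 50 mm tall, standing on the box's top at the left of the hatch (loose bystander; origin at the centre of its underside); leave alone
- mould: open metal mould tray, 50 x 100 x 22 mm, on the box's top behind the hatch (loose bystander; origin at the centre of its underside); leave alone
- knife: snap-off knife, about 190 mm long, 16 mm high, lying on the table at the right (loose bystander; origin near its grip); leave alone
- cup: open cup, 72 mm wide, 80 mm tall, standing on the table at the left (loose bystander; origin at the centre of its underside); leave alone
- brush: brush lying on the table at the left (loose bystander; origin near its grip); leave alone

How it is judged:
On the way:
1. the hatch is pressed down to its seal while the tongue is turned clear of the frame's edge (hatch below 0.035 rad, knob below 0.5 rad) (value of joint hatch below 0.035 rad and value of joint knob below 0.5 rad), for 0.1 s.
At the end, for the whole second after the job is handed in: The knob stands at its shut stop (above 1.4 rad), the hatch, let go, stays down (below 0.045 rad) held by its tongue, and both are at rest (value of joint knob above 1.4 rad and value of joint hatch below 0.045 rad and velocity of joint hatch below 0.05 rad/s and velocity of joint knob below 0.1 rad/s); the robot touches nothing.
It fails at once if the foam strip is squeezed with more than 16 N (about 24 N of push at the knob) (contact force between box and seal_c0 above 16 N).
It fails at once if a bystander is shifted by more than 25 mm (distance of any of bar_wide, bar_thin, jar, mould, knife, cup, brush from where it was at the start of the episode above 0.025 m).
It also fails if it takes over 51 s, if anything falls off the work surface, if the arm or the gripper's body presses on something with over 40 N, if the wrist force passes 120 N, or if a joint passes its speed limit or range.

## Working session

There is one attempt and no reset: what is moved stays moved. The work goes in short steps, Python scripts to look and compute and a tool call to move; the robot and the scene stay as the last step left them, time stands still between calls to the robot, and variables do not carry over. Pictures are saved under pics/ and viewed, at most 10 in all, crops included, and the job is handed in when it is done.

Besides the shell and the picture viewer there is one more tool, called after "Emit:" as name(argument=value, ...) on one line, values as JSON. step_arm: Moves the arm, as the interface text tells. Shifts and turns lie within -1 to 1; 1 stands for 0.1 m of shift or 90 degrees of turn. Its arguments: {"type":"object","properties":{"plan":{"type":"array"},"grip_force":{"type":"number"}},"required":["plan"]}

```bash
mkdir -p pics
cat > h.py <<'E'
import numpy as np, cv2
from station import telemetry, viewer, hand_in, ctrl
def K(p): return np.array([[p['fx'],0,p['cx']],[0,p['fy'],p['cy']],[0,0,1]])
def world(p):
    h,w=p['z_map'].shape
    uv=np.stack(np.meshgrid(np.arange(w),np.arange(h)),-1).reshape(-1,1,2).astype(np.float64)
    n=cv2.undistortPoints(uv,K(p),np.array(p['dist'])).reshape(h,w,2)
    z=p['z_map'][...,None]
    c=np.concatenate([n*z,z],-1)
    return (c-np.array(p['t']))@np.array(p['R'])
def save(p,name): cv2.imwrite('pics/'+name,p['img'][...,::-1])
E
python3 - <<'E'
from h import *
o=telemetry.get_obs();print({k:np.round(v,3).tolist() for k,v in o.items()},ctrl.tcp_to_tips)
for c in('top','scene'):
    p=viewer.camera(c);W=world(p);save(p,c+'0.png');np.savez(c+'0.npz',W=W,img=p['img'])
    for t in('box','hatch','knob','jar','mould'):
        for d in viewer.recognise(t,p)[:2]:
            l,tp,r,b=[int(x) for x in d['rect']];u,v=(l+r)//2,(tp+b)//2
            print(c,t,round(d['score'],2),(l,tp,r,b),np.round(W[v,u],3))
E
```

```text
{'time_s': 0.0, 'qpos': [-1.253, 0.3, 1.522, -0.0, 1.321, -0.067], 'joint_vel': [0.0, -0.0, -0.0, -0.0, 0.001, 0.0], 'tau': [0.0, -53.18, -35.274, 0.071, 0.024, -0.0], 'ee_pos': [0.206, -0.51, 0.222], 'eef_rot': [-3.14, -0.0, 0.385], 'force': [-0.476, -0.49, 0.104], 'moment': [0.004, -0.013, -0.005], 'grip_force': 0.0, 'grip_width': 0.094} 0.017
top box 0.76 (213, 160, 358, 290) [0.621 0.067 0.167]
top hatch 0.76 (236, 185, 332, 271) [0.613 0.069 0.164]
top knob 0.82 (266, 234, 294, 256) [0.561 0.078 0.206]
top jar 0.64 (228, 203, 242, 218) [0.661 0.201 0.181]
top mould 0.86 (295, 171, 332, 190) [ 0.755 -0.011  0.138]
scene box 0.87 (255, 198, 432, 347) [0.603 0.046 0.011]
scene hatch 0.82 (296, 198, 403, 278) [0.628 0.063 0.155]
scene hatch 0.48 (517, 236, 535, 287) [0.491 0.544 0.014]
scene knob 0.83 (346, 200, 370, 228) [0.589 0.08  0.202]
scene jar 0.77 (398, 241, 417, 268) [0.688 0.206 0.173]
scene mould 0.85 (291, 259, 337, 293) [ 0.753 -0.005  0.134]
scene mould 0.33 (344, 199, 372, 227) [0.59  0.08  0.206]
```

```bash
cat > m.py <<'E'
from h import *
T=np.load('top0.npz');W=T['W'];S=np.load('scene0.npz')['W']
# hatch plane from top cam
P=W[188:268,240:330].reshape(-1,3);P=P[(P[:,2]>.12)&(P[:,2]<.2)]
best=None;rng=np.random.default_rng(0)
for i in range(600):
    a,b,c=P[rng.choice(len(P),3,False)];n=np.cross(b-a,c-a);l=np.linalg.norm(n)
    if l<1e-4: continue
    n/=l;n*=np.sign(n[2])
    if n[2]<.95 or n[2]>.9965: continue
    m=abs((P-a)@n)<.003
    if best is None or m.sum()>best.sum(): best=m
Q=P[best];c=Q.mean(0);n=np.linalg.svd(Q-c,full_matrices=False)[2][2];n*=np.sign(n[2])
tilt=np.arccos(n[2]);yaw=np.arctan2(-n[1],-n[0])
print('plane',c,n,'tilt',tilt,'n azimuth',yaw,len(Q))
r=cv2.minAreaRect(Q[:,:2].astype(np.float32)*1000);print('hatch rect',r)
B=W[150:300,200:370].reshape(-1,3);B=B[(abs(B[:,2]-.13)<.004)]
print('boxtop rect',cv2.minAreaRect(B[:,:2].astype(np.float32)*1000),len(B))
for nm,w in(('top',W[225:262,258:302]),('scene',S[190:235,335:380])):
    k=w.reshape(-1,3);h=(k-c)@n;A=k[(h>.012)&(h<.05)];hh=(A-c)@n
    print(nm,'n',len(A),'hmax',hh.max())
    U=A[hh>.034]; print(' top pts',len(U),U.mean(0))
    for X in (A,U):
        if len(X)>6:
            print('  rect',cv2.minAreaRect(X[:,:2].astype(np.float32)*1000))
for f,(x0,y0,x1,y1),o in(('top0',(200,150,370,300),'a'),('scene0',(245,180,445,350),'b')):
    im=cv2.imread(f'pics/{f}.png')[y0:y1,x0:x1];cv2.imwrite(f'pics/{o}.png',cv2.resize(im,None,fx=3.5 ,fy=3.5,interpolation=cv2.INTER_CUBIC))
E
python3 m.py
```

```text
plane [0.61948494 0.06172113 0.16367026] [ 0.15165915 -0.01890798  0.98825199] tilt 0.15343460043616752 n azimuth 3.017558461308593 3993
hatch rect ((618.691162109375, 69.57833099365234), (245.6275177001953, 225.2454833984375), 88.71527099609375)
boxtop rect ((635.0285034179688, 61.26945495605469), (360.98175048828125, 321.4462585449219), 80.27716827392578) 6155
top n 148 hmax 0.045626512276542464
 top pts 97 [0.56845767 0.07231566 0.21198455]
  rect ((566.9783935546875, 72.78780364990234), (36.74808883666992, 53.55268859863281), 77.58853149414062)
  rect ((566.5593872070312, 73.34732055664062), (59.52825164794922, 15.167428970336914), 20.777606964111328)
scene n 160 hmax 0.04058979551807591
 top pts 78 [0.57114677 0.07456749 0.20878829]
  rect ((568.314208984375, 75.09178924560547), (63.29379653930664, 20.293373107910156), 7.1338791847229)
  rect ((568.7407836914062, 73.71121215820312), (65.98806762695312, 12.377674102783203), 20.585134506225586)
```

View pics/a.png

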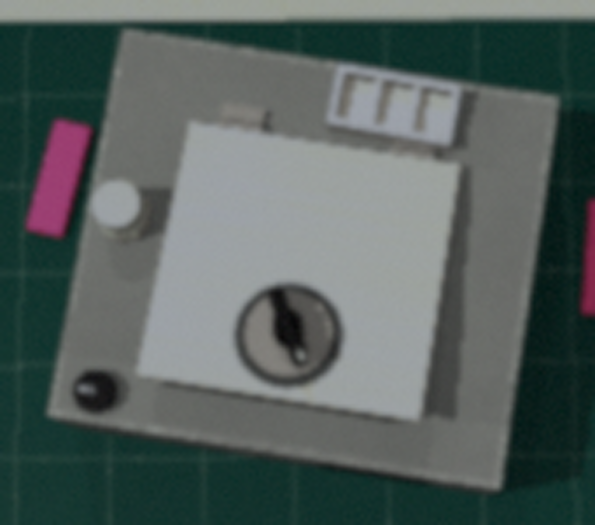

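View pics/b.png

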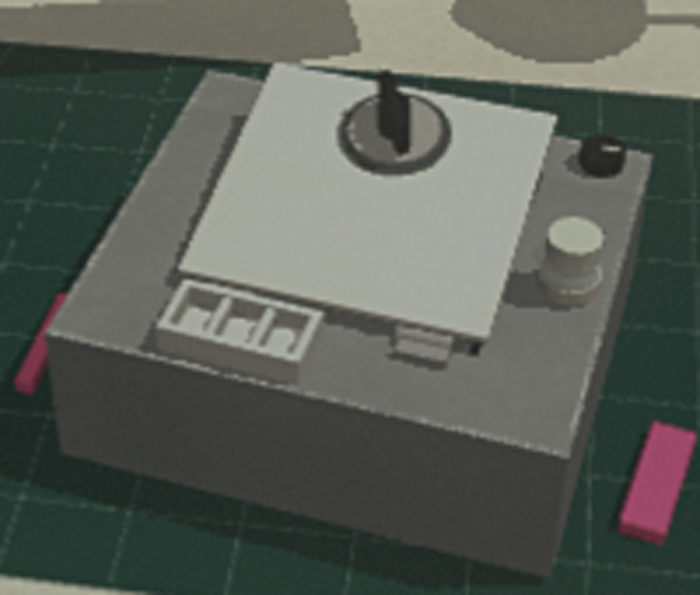

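```bash
cat > k.py <<'E'
from h import *
from scipy.spatial.transform import Rotation as Ro
YAW=-.169; C=np.array([.6335,.062,0]); RB=Ro.from_euler('z',YAW)
def pose(th,k,h,off=(0,0)):   # hatch angle, knob angle, TCP height above hatch top, axis correction (box x,y)
    Rt=RB*Ro.from_euler('y',th)        # front (-x) up
    p=C+RB.apply([.09+off[0],off[1],.139])+Rt.apply([-.165,0,.008+h])
    # tool x = anti-pip (box +y at k=0), tool z = -normal
    R=Rt*Ro.from_euler('z',np.pi/2-k)*Ro.from_euler('x',np.pi)
    return p,R
def cur():
    o=telemetry.get_obs();return np.array(o['ee_pos']),Ro.from_euler('xyz',o['eef_rot']),o
def rows(wps,claw):
    out=[]
    for (p0,R0),(p1,R1) in zip(wps,wps[1:]):
        d=R0.inv().apply(p1-p0)/.1; r=(R0.inv()*R1).as_rotvec()/(np.pi/2)
        out.append(dict(zip(('dx','dy','dz','rx','ry','rz'),np.round(np.r_[d,r],4).tolist()),claw=claw))
    for x in out: print(str(x).replace("'",'"'),end=', ')
    print()
def line(a,b,n):
    rv=(a[1].inv()*b[1]).as_rotvec()
    return [(a[0]+(b[0]-a[0])*i/n,a[1]*Ro.from_rotvec(rv*i/n)) for i in range(n+1)]
E
python3 - <<'E'
from k import *
p,R,o=cur();g=pose(.152,1.04,.023);print(g[0],g[1].as_euler('xyz'))
a=pose(.152,1.04,.12);print(a[0])
up=(p+[0,0,.1],R)
rows(line((p,R),up,2),0);rows(line(up,a,20),0)
E
```

```text
[0.56607081 0.07350528 0.19462611] [-3.06420393  0.13095524  0.36687333]
[0.58054885 0.07103492 0.29050773]
{"dx": -0.0, "dy": -0.0, "dz": -0.5, "rx": 0.0, "ry": 0.0, "rz": 0.0, "claw": 0}, {"dx": -0.0, "dy": -0.0, "dz": -0.5, "rx": 0.0, "ry": 0.0, "rz": 0.0, "claw": 0}, 
{"dx": 0.2824, "dy": -0.1989, "dz": 0.016, "rx": 0.0025, "ry": -0.0041, "rz": 0.0007, "claw": 0}, {"dx": 0.2823, "dy": -0.1992, "dz": 0.0149, "rx": 0.0025, "ry": -0.0041, "rz": 0.0007, "claw": 0}, {"dx": 0.2821, "dy": -0.1995, "dz": 0.0139, "rx": 0.0025, "ry": -0.0041, "rz": 0.0007, "claw": 0}, {"dx": 0.282, "dy": -0.1997, "dz": 0.0128, "rx": 0.0025, "ry": -0.0041, "rz": 0.0007, "claw": 0}, {"dx": 0.2818, "dy": -0.2, "dz": 0.0118, "rx": 0.0025, "ry": -0.0041, "rz": 0.0007, "claw": 0}, {"dx": 0.2817, "dy": -0.2003, "dz": 0.0107, "rx": 0.0025, "ry": -0.0041, "rz": 0.0007, "claw": 0}, {"dx": 0.2815, "dy": -0.2006, "dz": 0.0097, "rx": 0.0025, "ry": -0.0041, "rz": 0.0007, "claw": 0}, {"dx": 0.2813, "dy": -0.2009, "dz": 0.0086, "rx": 0.0025, "ry": -0.0041, "rz": 0.0007, "claw": 0}, {"dx": 0.2812, "dy": -0.2012, "dz": 0.00
[... 447 characters left out ...]
": 0}, {"dx": 0.2802, "dy": -0.2027, "dz": 0.0024, "rx": 0.0025, "ry": -0.0041, "rz": 0.0007, "claw": 0}, {"dx": 0.2799, "dy": -0.203, "dz": 0.0014, "rx": 0.0025, "ry": -0.0041, "rz": 0.0007, "claw": 0}, {"dx": 0.2797, "dy": -0.2033, "dz": 0.0003, "rx": 0.0025, "ry": -0.0041, "rz": 0.0007, "claw": 0}, {"dx": 0.2795, "dy": -0.2036, "dz": -0.0007, "rx": 0.0025, "ry": -0.0041, "rz": 0.0007, "claw": 0}, {"dx": 0.2792, "dy": -0.204, "dz": -0.0017, "rx": 0.0025, "ry": -0.0041, "rz": 0.0007, "claw": 0}, {"dx": 0.279, "dy": -0.2043, "dz": -0.0027, "rx": 0.0025, "ry": -0.0041, "rz": 0.0007, "claw": 0}, {"dx": 0.2787, "dy": -0.2046, "dz": -0.0037, "rx": 0.0025, "ry": -0.0041, "rz": 0.0007, "claw": 0},
```

Emit:
step_arm(plan=[{"dz":-0.5,"claw":0},{"dz":-0.5,"claw":0},{"dx":0.28,"dy":-0.2,"claw":0},{"dx":0.28,"dy":-0.2,"claw":0},{"dx":0.28,"dy":-0.2,"claw":0},{"dx":0.28,"dy":-0.2,"claw":0},{"dx":0.28,"dy":-0.2,"claw":0},{"dx":0.28,"dy":-0.2,"claw":0},{"dx":0.28,"dy":-0.2,"claw":0},{"dx":0.28,"dy":-0.2,"claw":0}])

```text
$.plan[0]: bad value
```

Emit:
step_arm(plan=[{"dx":0.28,"dy":-0.2,"claw":0},{"dx":0.28,"dy":-0.2,"claw":0},{"dx":0.28,"dy":-0.2,"claw":0},{"dx":0.28,"dy":-0.2,"claw":0},{"dx":0.28,"dy":-0.2,"claw":0},{"dx":0.28,"dy":-0.2,"claw":0},{"dx":0.28,"dy":-0.2,"claw":0},{"dx":0.28,"dy":-0.2,"claw":0},{"dx":0.28,"dy":-0.2,"claw":0},{"claw":0}])

```text
$.plan[0]: bad value
```

Run:
```python
from k import *
p,R,o=cur();print(p,o['eef_rot'],o['time_s'],o['force'])
a=pose(.152,1.04,.075);rows(line((p,R),a,3),.5)
p=viewer.camera('scene');save(p,'s1.png')
```

```text
[ 0.20643666 -0.50976297  0.22244822] [-3.14156742e+00  2.26103814e-05  3.84801906e-01] 0.6 [-0.28278613  0.35655569  0.48623554]
{"dx": 1.8633, "dy": -1.3383, "dz": -0.0786, "rx": 0.0166, "ry": -0.0276, "rz": 0.0049, "claw": 0.5}, {"dx": 1.8485, "dy": -1.3551, "dz": -0.1239, "rx": 0.0166, "ry": -0.0276, "rz": 0.0049, "claw": 0.5}, {"dx": 1.8318, "dy": -1.373, "dz": -0.1681, "rx": 0.0166, "ry": -0.0276, "rz": 0.0049, "claw": 0.5},
```

Emit:
step_arm(plan=[{"dx":0,"dy":0,"dz":-0.5,"rx":0,"ry":0,"rz":0,"claw":0},{"dx":0,"dy":0,"dz":-0.5,"rx":0,"ry":0,"rz":0,"claw":0},{"dx":0.28,"dy":-0.2,"dz":0,"rx":0,"ry":0,"rz":0,"claw":0},{"dx":0.28,"dy":-0.2,"dz":0,"rx":0,"ry":0,"rz":0,"claw":0},{"dx":0.28,"dy":-0.2,"dz":0,"rx":0,"ry":0,"rz":0,"claw":0},{"dx":0.28,"dy":-0.2,"dz":0,"rx":0,"ry":0,"rz":0,"claw":0},{"dx":0.28,"dy":-0.2,"dz":0,"rx":0,"ry":0,"rz":0,"claw":0},{"dx":0.28,"dy":-0.2,"dz":0,"rx":0,"ry":0,"rz":0,"claw":0},{"dx":0.28,"dy":-0.2,"dz":0,"rx":0,"ry":0,"rz":0,"claw":0},{"dx":0.28,"dy":-0.2,"dz":0,"rx":0,"ry":0,"rz":0,"claw":0}])

```text
time_s: 1.65
ee_pos: [0.3545, -0.2761, 0.3226]
eef_rot: [3.141, -0.0, 0.385]
force: [-0.7, -0.1, -0.4]
grip_width: 0.0941
grip_force: 0.0
```

Emit:
step_arm(plan=[{"dx":0.28,"dy":-0.2,"dz":0,"rx":0,"ry":0,"rz":0,"claw":0},{"dx":0.28,"dy":-0.2,"dz":0,"rx":0,"ry":0,"rz":0,"claw":0},{"dx":0.28,"dy":-0.2,"dz":0,"rx":0,"ry":0,"rz":0,"claw":0},{"dx":0.28,"dy":-0.2,"dz":0,"rx":0,"ry":0,"rz":0,"claw":0},{"dx":0.28,"dy":-0.2,"dz":0,"rx":0,"ry":0,"rz":0,"claw":0},{"dx":0.28,"dy":-0.2,"dz":0,"rx":0,"ry":0,"rz":0,"claw":0},{"dx":0.28,"dy":-0.2,"dz":0,"rx":0,"ry":0,"rz":0,"claw":0},{"dx":0.28,"dy":-0.2,"dz":0,"rx":0,"ry":0,"rz":0,"claw":0},{"dx":0.28,"dy":-0.2,"dz":0,"rx":0,"ry":0,"rz":0,"claw":0},{"dx":0,"dy":0,"dz":0,"rx":0,"ry":0,"rz":0,"claw":0}])

```text
time_s: 2.65
ee_pos: [0.5211, -0.0133, 0.3219]
eef_rot: [-3.141, 0.0, 0.388]
force: [-0.4, 0.0, 0.5]
grip_width: 0.0943
grip_force: 0.0
```

Run:
```python
from k import *
p,R,o=cur();print(p,o['eef_rot'],o['time_s'],o['force'])
a=pose(.152,1.04,.075);rows(line((p,R),a,4),.5)
```

```text
[ 0.52109849 -0.01328364  0.32193499] [-3.14086802e+00  3.58501329e-04  3.87896073e-01] 2.65 [-0.37032437  0.03427274  0.4802416 ]
{"dx": 0.2029, "dy": -0.1478, "dz": 0.1898, "rx": 0.0124, "ry": -0.0206, "rz": 0.0042, "claw": 0.5}, {"dx": 0.2081, "dy": -0.1455, "dz": 0.186, "rx": 0.0124, "ry": -0.0206, "rz": 0.0042, "claw": 0.5}, {"dx": 0.2131, "dy": -0.1433, "dz": 0.182, "rx": 0.0124, "ry": -0.0206, "rz": 0.0042, "claw": 0.5}, {"dx": 0.218, "dy": -0.1412, "dz": 0.1778, "rx": 0.0124, "ry": -0.0206, "rz": 0.0042, "claw": 0.5},
```

Emit:
step_arm(plan=[{"dx":0.203,"dy":-0.148,"dz":0.19,"rx":0.0124,"ry":-0.0206,"rz":0.004,"claw":0.5},{"dx":0.208,"dy":-0.146,"dz":0.186,"rx":0.0124,"ry":-0.0206,"rz":0.004,"claw":0.5},{"dx":0.213,"dy":-0.143,"dz":0.182,"rx":0.0124,"ry":-0.0206,"rz":0.004,"claw":0.5},{"dx":0.218,"dy":-0.141,"dz":0.178,"rx":0.0124,"ry":-0.0206,"rz":0.004,"claw":0.5},{"dx":0,"dy":0,"dz":0,"rx":0,"ry":0,"rz":0,"claw":0.5},{"dx":0,"dy":0,"dz":0,"rx":0,"ry":0,"rz":0,"claw":0.5}])

```text
time_s: 3.25
ee_pos: [0.5729, 0.0688, 0.2463]
eef_rot: [-3.065, 0.131, 0.365]
force: [0.5, -0.8, 0.5]
grip_width: 0.0491
grip_force: 0.0
```

Run:
```python
from k import *
p,R,o=cur();print(p,o['eef_rot'],o['time_s'],o['force'],o['grip_width'])
a=pose(.152,1.04,.027);rows(line((p,R),a,3),.5)
q=viewer.camera('scene')
im=q['img'][100:290,260:480,::-1];cv2.imwrite('pics/s2.png',cv2.resize(im,None,fx=3,fy=3,interpolation=cv2.INTER_CUBIC))
```

```text
[0.57289427 0.0688214  0.2462668 ] [-3.06498418  0.13074727  0.36490213] 3.25 [ 0.5289692  -0.83213257  0.45757039] 0.04912967953108336
{"dx": 0.0069, "dy": -0.0094, "dz": 0.1606, "rx": 0.0001, "ry": -0.0001, "rz": -0.0004, "claw": 0.5}, {"dx": 0.0069, "dy": -0.0094, "dz": 0.1606, "rx": 0.0001, "ry": -0.0001, "rz": -0.0004, "claw": 0.5}, {"dx": 0.007, "dy": -0.0093, "dz": 0.1606, "rx": 0.0001, "ry": -0.0001, "rz": -0.0004, "claw": 0.5},
```

View pics/s2.png

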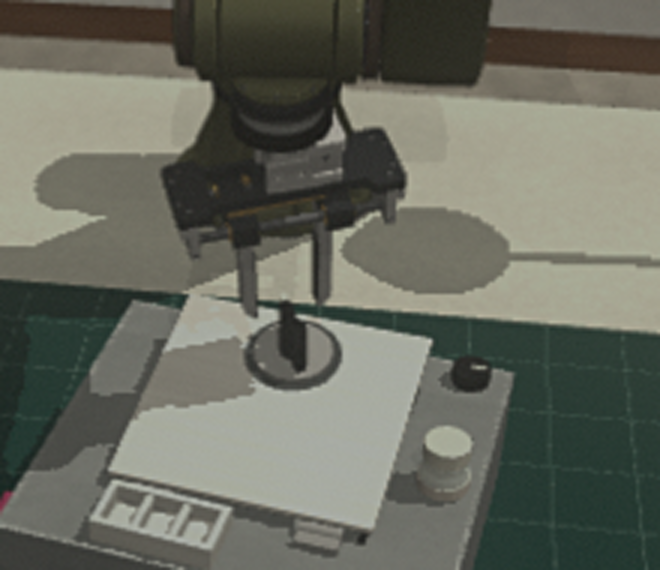

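Emit:
step_arm(plan=[{"dx":0.007,"dy":-0.009,"dz":0.16,"rx":0,"ry":0,"rz":0,"claw":0.5},{"dx":0.007,"dy":-0.009,"dz":0.16,"rx":0,"ry":0,"rz":0,"claw":0.5},{"dx":0.007,"dy":-0.009,"dz":0.16,"rx":0,"ry":0,"rz":0,"claw":0.5},{"dx":0,"dy":0,"dz":0,"rx":0,"ry":0,"rz":0,"claw":0.5}])

```text
time_s: 3.7
ee_pos: [0.5661, 0.073, 0.1987]
eef_rot: [-3.065, 0.131, 0.364]
force: [-0.1, 0.7, 0.4]
grip_width: 0.0471
grip_force: 0.0
```

Emit:
step_arm(plan=[{"dx":0,"dy":0,"dz":0,"rx":0,"ry":0,"rz":0,"claw":1},{"dx":0,"dy":0,"dz":0,"rx":0,"ry":0,"rz":0,"claw":1},{"dx":0,"dy":0,"dz":0,"rx":0,"ry":0,"rz":0,"claw":1},{"dx":0,"dy":0,"dz":0,"rx":0,"ry":0,"rz":0,"claw":1},{"dx":0,"dy":0,"dz":0,"rx":0,"ry":0,"rz":0,"claw":1},{"dx":0,"dy":0,"dz":0,"rx":0,"ry":0,"rz":0,"claw":1}], grip_force=10)

```text
time_s: 4.3
ee_pos: [0.5663, 0.0756, 0.1993]
eef_rot: [-3.061, 0.13, 0.366]
force: [-4.3, 11.2, 2.7]
grip_width: 0.0118
grip_force: 10.0
```

Run:
```python
from k import *
p,R,o=cur();print(p,o['eef_rot'],o['time_s'],o['force'],o['moment'],o['grip_width'],o['grip_force'])
g=pose(.152,1.04,.027);print(R.inv().apply(g[0]-p))
```

```text
[0.56630555 0.07560114 0.19928811] [-3.06138975  0.13047498  0.36599371] 4.3 [-4.30732404 11.17355823  2.71363899] [ 2.18081549  1.05626616 -0.39257696] 0.011753943642360333 9.993078522384167
[-0.00035229  0.00223574  0.00058317]
```

Emit:
step_arm(plan=[{"dx":0,"dy":-0.026,"dz":0,"rx":0,"ry":0,"rz":0,"claw":1},{"dx":0,"dy":0,"dz":0,"rx":0,"ry":0,"rz":0,"claw":1},{"dx":0,"dy":0,"dz":0,"rx":0,"ry":0,"rz":0,"claw":1}])

```text
time_s: 4.6
ee_pos: [0.5661, 0.0759, 0.1993]
eef_rot: [-3.065, 0.13, 0.364]
force: [1.2, -3.8, -0.5]
grip_width: 0.0117
grip_force: 10.0
```

Run:
```python
from k import *
p,R,o=cur();print(p,o['eef_rot'],o['time_s'],R.inv().apply(o['force']),R.inv().apply(o['moment']),o['grip_width'],o['grip_force'])
g=pose(.152,1.04,.027);print(R.inv().apply(g[0]-p))
```

```text
[0.56614797 0.07593404 0.19925098] [-3.06548743  0.1300804   0.36434214] 4.6 [-0.19385322  3.98462324  0.22622137] [-0.62659426  0.03391066  0.04169436] 0.011651978054883091 9.997487962245941
[-0.00032546  0.00259707  0.00052333]
```

Emit:
step_arm(plan=[{"dx":0,"dy":0.006,"dz":0,"rx":0,"ry":0,"rz":-0.08,"claw":1},{"dx":0,"dy":0,"dz":0,"rx":0,"ry":0,"rz":-0.08,"claw":1},{"dx":0,"dy":0,"dz":0,"rx":0,"ry":0,"rz":-0.08,"claw":1},{"dx":0,"dy":0,"dz":0,"rx":0,"ry":0,"rz":0,"claw":1}])

```text
time_s: 5.0
ee_pos: [0.5663, 0.0757, 0.1992]
eef_rot: [-3.022, 0.092, 0.744]
force: [0.7, -1.4, 0.7]
grip_width: 0.0116
grip_force: 10.0
```

```bash
cat > st.py <<'E'
from k import *
np.set_printoptions(precision=4,suppress=True)
p,R,o=cur();print('p',p,np.array(o['eef_rot']),o['time_s'],'F tool',R.inv().apply(o['force']),'M tool',R.inv().apply(o['moment']),'Fw',np.array(o['force']),o['grip_width'],o['grip_force'])
E
python3 st.py
```

```text
p [0.5663 0.0757 0.1992] [-3.0221  0.0925  0.7442] 5.0 F tool [-0.4941  1.4819 -0.8083] M tool [-0.2107  0.0169 -0.0981] Fw [ 0.7425 -1.4474  0.6688] 0.011597459127129086 10.001428574323654
```

Turning nicely with little side load. Continue.

Emit:
step_arm(plan=[{"dx":0,"dy":0,"dz":0,"rx":0,"ry":0,"rz":-0.08,"claw":1},{"dx":0,"dy":0,"dz":0,"rx":0,"ry":0,"rz":-0.08,"claw":1},{"dx":0,"dy":0,"dz":0,"rx":0,"ry":0,"rz":-0.08,"claw":1},{"dx":0,"dy":0,"dz":0,"rx":0,"ry":0,"rz":-0.08,"claw":1},{"dx":0,"dy":0,"dz":0,"rx":0,"ry":0,"rz":0,"claw":1}])

```text
time_s: 5.5
ee_pos: [0.5664, 0.0756, 0.1991]
eef_rot: [-2.993, 0.024, 1.239]
force: [3.9, -2.9, -0.6]
grip_width: 0.012
grip_force: 10.0
```

```bash
python3 st.py
python3 - <<'E'
import k;from k import *
p,R,o=cur()
x=RB.inv()*R; ax=R.apply([1,0,0]); print('k~',np.arctan2(*(RB.inv().apply(ax)[[0,1]])))
q=viewer.camera('top');im=q['img'][150:300,200:370,::-1];cv2.imwrite('pics/t3.png',cv2.resize(im,None,fx=3.5,fy=3.5,interpolation=cv2.INTER_CUBIC))
E
```

```text
p [0.5664 0.0756 0.1991] [-2.9931  0.0243  1.2395] 5.5 F tool [-1.4722  4.6529 -0.051 ] M tool [-0.7252 -0.0702 -0.0594] Fw [ 3.8748 -2.9058 -0.602 ] 0.012019255388243732 10.00126451253891
k~ 0.16231993995177718
```

```bash
cat > arc.py <<'E'
import sys,k;from k import *
th1,n=float(sys.argv[1]),int(sys.argv[2])
p,R,o=cur()
nrm=-R.apply([0,0,1]); th0=np.arcsin(RB.inv().apply(nrm)[0])
r0=Ro.from_euler('y',th0).apply([-.165,0,.035])
w=[]
for i in range(n+1):
    t=th0+(th1-th0)*i/n; D=RB*Ro.from_euler('y',t-th0)*RB.inv()
    w.append((p+RB.apply(Ro.from_euler('y',t).apply([-.165,0,.035])-r0),D*R))
print('th0',th0);rows(w,1)
E
python3 arc.py .04 8
```

```text
th0 0.1504986012045378
{"dx": -0.0008, "dy": -0.0046, "dz": 0.0228, "rx": -0.0087, "ry": 0.0015, "rz": -0.0, "claw": 1}, {"dx": -0.0008, "dy": -0.0046, "dz": 0.0228, "rx": -0.0087, "ry": 0.0015, "rz": -0.0, "claw": 1}, {"dx": -0.0008, "dy": -0.0046, "dz": 0.0228, "rx": -0.0087, "ry": 0.0015, "rz": -0.0, "claw": 1}, {"dx": -0.0008, "dy": -0.0046, "dz": 0.0228, "rx": -0.0087, "ry": 0.0015, "rz": -0.0, "claw": 1}, {"dx": -0.0008, "dy": -0.0046, "dz": 0.0228, "rx": -0.0087, "ry": 0.0015, "rz": -0.0, "claw": 1}, {"dx": -0.0008, "dy": -0.0046, "dz": 0.0228, "rx": -0.0087, "ry": 0.0015, "rz": -0.0, "claw": 1}, {"dx": -0.0008, "dy": -0.0046, "dz": 0.0228, "rx": -0.0087, "ry": 0.0015, "rz": -0.0, "claw": 1}, {"dx": -0.0008, "dy": -0.0046, "dz": 0.0228, "rx": -0.0087, "ry": 0.0015, "rz": -0.0, "claw": 1},
```

View pics/t3.png

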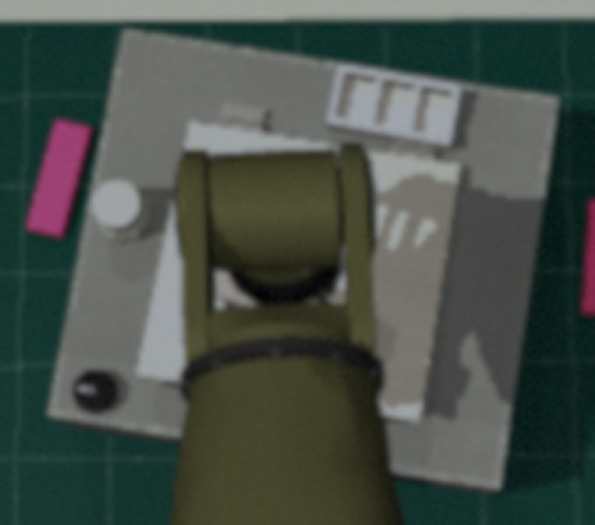

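The arm covers the knob (about 290,330); jar (117,205), mould (395,105) and dial are unmoved. Lower along the hinge arc.

Emit:
step_arm(plan=[{"dx":-0.001,"dy":0.003,"dz":0.023,"rx":-0.0087,"ry":0.0015,"rz":0,"claw":1},{"dx":-0.001,"dy":-0.0045,"dz":0.023,"rx":-0.0087,"ry":0.0015,"rz":0,"claw":1},{"dx":-0.001,"dy":-0.0045,"dz":0.023,"rx":-0.0087,"ry":0.0015,"rz":0,"claw":1},{"dx":-0.001,"dy":-0.0045,"dz":0.023,"rx":-0.0087,"ry":0.0015,"rz":0,"claw":1},{"dx":-0.001,"dy":-0.0045,"dz":0.023,"rx":-0.0087,"ry":0.0015,"rz":0,"claw":1},{"dx":-0.001,"dy":-0.0045,"dz":0.023,"rx":-0.0087,"ry":0.0015,"rz":0,"claw":1},{"dx":-0.001,"dy":-0.0045,"dz":0.023,"rx":-0.0087,"ry":0.0015,"rz":0,"claw":1},{"dx":-0.001,"dy":-0.0045,"dz":0.023,"rx":-0.0087,"ry":0.0015,"rz":0,"claw":1},{"dx":0,"dy":0,"dz":0,"rx":0,"ry":0,"rz":0,"claw":1}])

```text
time_s: 6.45
ee_pos: [0.5609, 0.0765, 0.181]
eef_rot: [-3.102, 0.005, 1.238]
force: [-5.3, 0.8, 2.7]
grip_width: 0.0118
grip_force: 10.0
```

```bash
python3 st.py; python3 arc.py .0 6
```

```text
p [0.5609 0.0765 0.181 ] [-3.1022  0.0053  1.2384] 6.45 F tool [-1.032  -5.3619 -2.4695] M tool [ 1.0552 -0.1121  0.0787] Fw [-5.3046  0.7544  2.6844] 0.01184844059960579 9.999229162931442
th0 0.03977371411919838
{"dx": -0.0004, "dy": -0.0023, "dz": 0.0109, "rx": -0.0042, "ry": 0.0007, "rz": -0.0, "claw": 1}, {"dx": -0.0004, "dy": -0.0023, "dz": 0.0109, "rx": -0.0042, "ry": 0.0007, "rz": -0.0, "claw": 1}, {"dx": -0.0004, "dy": -0.0023, "dz": 0.0109, "rx": -0.0042, "ry": 0.0007, "rz": -0.0, "claw": 1}, {"dx": -0.0004, "dy": -0.0023, "dz": 0.0109, "rx": -0.0042, "ry": 0.0007, "rz": -0.0, "claw": 1}, {"dx": -0.0004, "dy": -0.0023, "dz": 0.0109, "rx": -0.0042, "ry": 0.0007, "rz": -0.0, "claw": 1}, {"dx": -0.0004, "dy": -0.0023, "dz": 0.0109, "rx": -0.0042, "ry": 0.0007, "rz": -0.0, "claw": 1},
```

Emit:
step_arm(plan=[{"dx":0,"dy":-0.01,"dz":0.011,"rx":-0.004,"ry":0.0007,"rz":0,"claw":1},{"dx":0,"dy":-0.002,"dz":0.011,"rx":-0.004,"ry":0.0007,"rz":0,"claw":1},{"dx":0,"dy":0,"dz":0,"rx":0,"ry":0,"rz":0,"claw":1}])

```text
time_s: 6.75
ee_pos: [0.5603, 0.0766, 0.179]
eef_rot: [-3.115, 0.003, 1.239]
force: [-1.7, 0.1, 2.2]
grip_width: 0.0119
grip_force: 10.0
```

```bash
python3 st.py
```

```text
p [0.5603 0.0766 0.179 ] [-3.1154  0.0031  1.239 ] 6.75 F tool [-0.4464 -1.6939 -2.1195] M tool [ 0.1561 -0.0918  0.0565] Fw [-1.6916  0.1178  2.1646] 0.011855656556190197 9.998463839292526
```

Emit:
step_arm(plan=[{"dx":0,"dy":-0.002,"dz":0.011,"rx":-0.004,"ry":0.0007,"rz":0,"claw":1},{"dx":0,"dy":0,"dz":0,"rx":0,"ry":0,"rz":0,"claw":1}])

```text
time_s: 6.95
ee_pos: [0.5601, 0.0766, 0.1778]
eef_rot: [-3.121, 0.002, 1.239]
force: [-1.3, -0.5, 3.4]
grip_width: 0.0118
grip_force: 10.0
```

```bash
python3 st.py
```

```text
p [0.5601 0.0766 0.1778] [-3.1214  0.0021  1.2391] 6.95 F tool [-0.897  -1.0844 -3.3652] M tool [ 0.1045 -0.167   0.0356] Fw [-1.2506 -0.5104  3.3883] 0.011849079680501315 9.998019933700562
```

Emit:
step_arm(plan=[{"dx":0,"dy":-0.002,"dz":0.011,"rx":-0.004,"ry":0.0007,"rz":0,"claw":1},{"dx":0,"dy":-0.001,"dz":0.011,"rx":-0.004,"ry":0.0007,"rz":0,"claw":1},{"dx":0,"dy":0,"dz":0,"rx":0,"ry":0,"rz":0,"claw":1}])

```text
time_s: 7.25
ee_pos: [0.5596, 0.0767, 0.1756]
eef_rot: [-3.134, 0.0, 1.239]
force: [-1.7, -1.2, 3.9]
grip_width: 0.0118
grip_force: 10.0
```

Emit:
step_arm(plan=[{"dx":0,"dy":-0.001,"dz":0.011,"rx":-0.004,"ry":0.0007,"rz":0,"claw":1},{"dx":0,"dy":0,"dz":0,"rx":0,"ry":0,"rz":0,"claw":1}])

```text
time_s: 7.45
ee_pos: [0.5594, 0.0768, 0.1744]
eef_rot: [-3.14, -0.001, 1.239]
force: [-4.5, -1.5, 4.2]
grip_width: 0.0117
grip_force: 10.0
```

Emit:
step_arm(plan=[{"dx":0,"dy":-0.001,"dz":0.01,"rx":-0.003,"ry":0,"rz":0,"claw":1},{"dx":0,"dy":0,"dz":0,"rx":0,"ry":0,"rz":0,"claw":1}])

```text
time_s: 7.65
ee_pos: [0.5593, 0.0769, 0.1735]
eef_rot: [3.139, -0.001, 1.239]
force: [-6.3, -2.0, 5.0]
grip_width: 0.0121
grip_force: 10.0
```

```bash
python3 st.py
```

```text
p [0.5593 0.0769 0.1735] [ 3.1392 -0.0008  1.2392] 7.65 F tool [-3.9046 -5.315  -4.9876] M tool [ 0.6508 -0.5274 -0.0008] Fw [-6.3095 -1.9615  4.9713] 0.012099238037452088 9.998343586921692
```

Emit:
step_arm(plan=[{"dx":-0.006,"dy":-0.009,"dz":0.01,"rx":0,"ry":0,"rz":0,"claw":1},{"dx":0,"dy":0,"dz":0,"rx":0,"ry":0,"rz":0,"claw":1}])

```text
time_s: 7.85
ee_pos: [0.559, 0.0767, 0.1729]
eef_rot: [3.137, -0.002, 1.239]
force: [2.5, 0.2, 4.5]
grip_width: 0.0118
grip_force: 10.0
```

Emit:
step_arm(plan=[{"dx":0,"dy":0,"dz":0.01,"rx":0,"ry":0,"rz":0,"claw":1},{"dx":0,"dy":0,"dz":0,"rx":0,"ry":0,"rz":0,"claw":1}])

```text
time_s: 8.05
ee_pos: [0.5589, 0.0768, 0.1719]
eef_rot: [3.138, -0.002, 1.239]
force: [0.9, 0.9, 5.5]
grip_width: 0.0121
grip_force: 10.0
```

Emit:
step_arm(plan=[{"dx":0,"dy":0,"dz":0.008,"rx":0,"ry":0,"rz":0,"claw":1},{"dx":0,"dy":0,"dz":0,"rx":0,"ry":0,"rz":0,"claw":1}])

```text
time_s: 8.25
ee_pos: [0.5588, 0.0768, 0.1713]
eef_rot: [3.138, -0.002, 1.239]
force: [-0.9, -0.4, 8.6]
grip_width: 0.0124
grip_force: 10.0
```

```bash
python3 st.py
```

```text
p [0.5588 0.0768 0.1713] [ 3.1376 -0.0019  1.2393] 8.25 F tool [-0.6285 -0.6462 -8.6183] M tool [-0.2155  0.1313  0.0564] Fw [-0.8534 -0.3878  8.6145] 0.012446478683141264 10.027297586202621
```

Emit:
step_arm(plan=[{"dx":0,"dy":0,"dz":0.008,"rx":0,"ry":0,"rz":0,"claw":1},{"dx":0,"dy":0,"dz":0,"rx":0,"ry":0,"rz":0,"claw":1}])

```text
time_s: 8.45
ee_pos: [0.5588, 0.0768, 0.1709]
eef_rot: [3.138, -0.002, 1.239]
force: [-3.1, 0.8, 12.2]
grip_width: 0.0121
grip_force: 10.0
```

Emit:
step_arm(plan=[{"dx":0,"dy":0,"dz":0.008,"rx":0,"ry":0,"rz":0,"claw":1},{"dx":0,"dy":0,"dz":0,"rx":0,"ry":0,"rz":0,"claw":1}])

```text
time_s: 8.65
ee_pos: [0.5587, 0.0768, 0.1703]
eef_rot: [3.138, -0.002, 1.239]
force: [-3.9, -0.0, 15.3]
grip_width: 0.0119
grip_force: 10.0
```

```bash
python3 st.py
```

```text
p [0.5587 0.0768 0.1703] [ 3.1376 -0.0019  1.2393] 8.65 F tool [ -1.2504  -3.6473 -15.3215] M tool [ 0.5293 -0.1443 -0.0013] Fw [-3.923  -0.0032 15.3044] 0.011909250294136408 10.035766661167145
```

Emit:
step_arm(plan=[{"dx":-0.002,"dy":-0.006,"dz":0.005,"rx":0,"ry":0,"rz":0,"claw":1},{"dx":0,"dy":0,"dz":0,"rx":0,"ry":0,"rz":0,"claw":1}])

```text
time_s: 8.85
ee_pos: [0.5586, 0.0768, 0.1702]
eef_rot: [3.136, -0.003, 1.239]
force: [-1.6, 0.4, 15.7]
grip_width: 0.0125
grip_force: 10.0
```

Emit:
step_arm(plan=[{"dx":0,"dy":0,"dz":0,"rx":0,"ry":0,"rz":0.07,"claw":1},{"dx":0,"dy":0,"dz":0,"rx":0,"ry":0,"rz":0.07,"claw":1},{"dx":0,"dy":0,"dz":0,"rx":0,"ry":0,"rz":0,"claw":1}], grip_force=15)

```text
time_s: 9.15
ee_pos: [0.5586, 0.0768, 0.1703]
eef_rot: [3.137, -0.004, 1.015]
force: [-1.8, 1.3, 16.2]
grip_width: 0.0122
grip_force: 15.0
```

```bash
python3 st.py
```

```text
p [0.5586 0.0768 0.1703] [ 3.1367 -0.0037  1.0155] 9.15 F tool [  0.1907  -2.1221 -16.1772] M tool [ 0.0257 -0.0424  0.0594] Fw [-1.8007  1.2717 16.1673] 0.012209042797498388 15.029509663581848
```

Emit:
step_arm(plan=[{"dx":0,"dy":0,"dz":0.002,"rx":0,"ry":0,"rz":0.07,"claw":1},{"dx":0,"dy":0,"dz":0,"rx":0,"ry":0,"rz":0.07,"claw":1},{"dx":0,"dy":0,"dz":0,"rx":0,"ry":0,"rz":0,"claw":1}])

```text
time_s: 9.45
ee_pos: [0.5585, 0.0769, 0.1701]
eef_rot: [3.138, -0.005, 0.796]
force: [-3.0, 0.5, 16.3]
grip_width: 0.0118
grip_force: 15.0
```

Emit:
step_arm(plan=[{"dx":0,"dy":0,"dz":0,"rx":0,"ry":0,"rz":0.07,"claw":1},{"dx":0,"dy":0,"dz":0,"rx":0,"ry":0,"rz":0.07,"claw":1},{"dx":0,"dy":0,"dz":0,"rx":0,"ry":0,"rz":0,"claw":1}])

```text
time_s: 9.75
ee_pos: [0.5584, 0.0769, 0.1701]
eef_rot: [3.139, -0.005, 0.576]
force: [-3.8, 1.3, 16.7]
grip_width: 0.0119
grip_force: 15.0
```

```bash
python3 st.py
```

```text
p [0.5584 0.0769 0.1701] [ 3.1392 -0.0051  0.5757] 9.75 F tool [ -2.415   -3.1535 -16.7359] M tool [ 0.3298 -0.1571  0.1118] Fw [-3.8357  1.3182 16.7158] 0.011852926557712078 15.032627284526825
```

Emit:
step_arm(plan=[{"dx":-0.003,"dy":-0.004,"dz":0,"rx":0,"ry":0,"rz":0.07,"claw":1},{"dx":0,"dy":0,"dz":0,"rx":0,"ry":0,"rz":0.07,"claw":1},{"dx":0,"dy":0,"dz":0,"rx":0,"ry":0,"rz":0.07,"claw":1},{"dx":0,"dy":0,"dz":0,"rx":0,"ry":0,"rz":0,"claw":1}])

```text
time_s: 10.15
ee_pos: [0.5582, 0.0771, 0.1701]
eef_rot: [3.141, -0.006, 0.246]
force: [-0.9, 2.3, 15.3]
grip_width: 0.012
grip_force: 15.0
```

Emit:
step_arm(plan=[{"dx":0,"dy":0,"dz":0,"rx":0,"ry":0,"rz":0.07,"claw":1},{"dx":0,"dy":0,"dz":0,"rx":0,"ry":0,"rz":0.07,"claw":1},{"dx":0,"dy":0,"dz":0,"rx":0,"ry":0,"rz":0.06,"claw":1},{"dx":0,"dy":0,"dz":0,"rx":0,"ry":0,"rz":0,"claw":1}])

```text
time_s: 10.55
ee_pos: [0.5582, 0.0773, 0.17]
eef_rot: [-3.14, -0.006, -0.068]
force: [-0.2, 3.5, 15.0]
grip_width: 0.0119
grip_force: 15.0
```

```bash
python3 st.py
```

```text
p [0.5582 0.0773 0.17  ] [-3.14   -0.0062 -0.0678] 10.55 F tool [ -0.3729  -3.4736 -15.0082] M tool [0.5826 0.0268 0.0474] Fw [-0.2306  3.4737 15.011 ] 0.011876903351004123 15.006684958934784
```

Emit:
step_arm(plan=[{"dx":0,"dy":-0.004,"dz":0,"rx":0,"ry":0,"rz":0.05,"claw":1},{"dx":0,"dy":0,"dz":0,"rx":0,"ry":0,"rz":0.04,"claw":1},{"dx":0,"dy":0,"dz":0,"rx":0,"ry":0,"rz":0,"claw":1}])

```text
time_s: 10.85
ee_pos: [0.5582, 0.0775, 0.1699]
eef_rot: [-3.14, -0.006, -0.208]
force: [-0.5, 2.1, 14.6]
grip_width: 0.0122
grip_force: 15.3
```

```bash
python3 st.py
```

```text
p [0.5582 0.0775 0.1699] [-3.1398 -0.0059 -0.2077] 10.85 F tool [ -0.7792  -1.9446 -14.6226] M tool [ 0.2296  0.0451 -0.3121] Fw [-0.451   2.0548 14.6213] 0.012157338810436928 15.286978483200073
```

Emit:
step_arm(plan=[{"dx":0,"dy":-0.003,"dz":-0.015,"rx":0,"ry":0,"rz":0,"claw":1},{"dx":0,"dy":0,"dz":0,"rx":0,"ry":0,"rz":0,"claw":0.5},{"dx":0,"dy":0,"dz":0,"rx":0,"ry":0,"rz":0,"claw":0.5},{"dx":0,"dy":0,"dz":0,"rx":0,"ry":0,"rz":0,"claw":0.5},{"dx":0,"dy":0,"dz":-0.2,"rx":0,"ry":0,"rz":0,"claw":0.5},{"dx":0,"dy":0,"dz":-0.3,"rx":0,"ry":0,"rz":0,"claw":0.5},{"dx":0,"dy":0,"dz":-0.4,"rx":0,"ry":0,"rz":0,"claw":0.5},{"dx":0,"dy":0,"dz":-0.4,"rx":0,"ry":0,"rz":0,"claw":0.5}])

```text
time_s: 11.65
ee_pos: [0.5566, 0.0774, 0.3009]
eef_rot: [-3.141, -0.001, -0.206]
force: [-0.8, 0.2, -0.1]
grip_width: 0.0471
grip_force: 0.0
```

```bash
python3 st.py
python3 - <<'E'
from k import *
q=viewer.camera('scene');W=world(q)
im=q['img'][100:330,240:500,::-1];cv2.imwrite('pics/s4.png',cv2.resize(im,None,fx=2.5,fy=2.5,interpolation=cv2.INTER_CUBIC))
P=W[190:300,290:410].reshape(-1,3);L=RB.inv().apply(P-C)
m=(abs(L[:,1])<.1)&(L[:,0]>-.03)&(L[:,0]<.08)&(L[:,2]>.135)&(L[:,2]<.18)
print(np.polyfit(L[m,0],L[m,2],1),m.sum())
d=viewer.recognise('knob',q)[0];print(d)
m=(abs(L[:,2]-.183)<.009)&(abs(L[:,0]+.075)<.05)&(abs(L[:,1])<.05);print(m.sum(),cv2.minAreaRect(L[m,:2].astype(np.float32)*1000))
E
```

```text
p [0.5566 0.0774 0.3009] [-3.1412 -0.0014 -0.206 ] 11.65 F tool [-0.8308  0.0161  0.0887] M tool [ 0.0453 -0.0469  0.0161] Fw [-0.8164  0.1542 -0.0899] 0.04709755285037335 0.0
[0.02241401 0.14298498] 2348
{'rect': [346.2, 206.9, 370.1, 234.3], 'score': 0.65}
85 ((-76.97945404052734, 1.0176868438720703), (19.493738174438477, 62.45730209350586), 87.45675659179688)
```

View pics/s4.png

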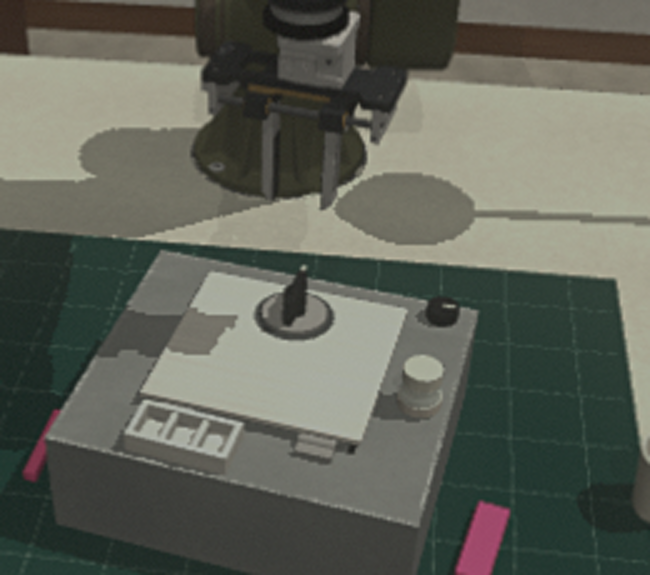

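The hatch lies level and stays down with the gripper clear. The wing, at about (295,295) with its pip at (302,268), points to the box's front. The jar, mould, dial and bars have not moved.

```bash
python3 -c "
from station import hand_in
print(hand_in())"
```

```text
the job is handed in; nothing more can be done
None
```

I turned the wing knob back, pressed the hatch onto its seal with at most about 17 N, and turned the knob clockwise to its stop; the hatch stayed down with the gripper clear, and I handed the job in at about 12 s (the hand-in returned no verdict).

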